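Zero the router lift, raise it three turns and lock it

TASK

Set the router lift: crank it gently down until you feel it come up against its bottom stop, without forcing it, then crank it exactly three full turns up from there. Then throw the yellow lock lever fully over, and leave the tape measure and the small wooden block beside the vice where they lie.

Things in the scene. Friction and masses are not known exactly. Their poses are not given: they have to be found in the camera images.
- unit_top (a point): Router lift unit: blue housing with bare metal top plate, 120 x 240 mm, 74 mm high, fixed to the bench. Point: centre of the plate's upper face; its z is up, its y runs along the 240 mm length from the lock lever (far end, -y) past the round platen to the crank (end near the robot, +y), its x points across, to the robot's left.
- crank_axis (a point): Crank's upright turning axis, 60 mm along +y from the plate's centre, given at the height of the knob's middle (117 mm above the bench). Clockwise seen from above raises the lift, 2 mm a turn. It turns with a light even load (about 2 N at the knob) and stays where it is left. Steel arm and hub below the knob: their top is at most 97 mm above the bench.
- knob_center (a point): Centre of the crank's upright red knob: diameter 22 mm, 46 mm tall (93 to 138 mm above the bench), 45 mm from the crank's axis. It spins freely on its pin, so it can be gripped throughout with the hand's heading unchanged. Nothing shows how many turns have been made.
- lift_top (a point): Lift: round dark steel platen, diameter 60 mm, with a brass collet 24 mm wide and 8 mm tall on it; point: centre of the platen's top. It begins 0.3 to 1.3 turns above its bottom stop, which can only be felt at the crank; at which angle of the crank the stop comes is not marked. Three turns up are counted from where the hub stops, before the arm gives.
- lock_tip (a point): Centre of the round tip (26 mm ball) of the yellow lock lever. The lever pivots 96 mm above the bench and 92 mm along -y from the plate's centre, about the unit's y axis; the tip is 60 mm from the pivot. It takes 1 to 2 N to move and stays where left. Its grey block is 70 mm along x, 50 mm wide, 25 mm high on the plate.
- lock (a joint): Lock lever angle, rad: 0 leans 0.5 rad toward the unit's -x side (robot's right); grows as the tip swings up and over toward the unit's +x (robot's left); 1.0 is fully over (locked, leaning 0.5 rad toward +x). It starts between 0 and 0.2.
- tape_measure: Bystander: yellow tape measure, 38 x 97 x 66 mm, standing on the bench near the vice; point: centre of its underside.
- block_1: Bystander: small wooden block, 38 x 60 x 38 mm, lying on the bench beside the vice; point: centre of its underside.
- crank_hub (a point): Top of the crank's brass hub cap (14 mm wide), on the axis, 97 mm above the bench; turns with the hub. Its x points along the arm toward the knob at rest. The arm is sprung on the hub against overload: wound down against the stop, it gives toward the hub's +y once the knob is pushed with over 3 N, then 44 N per rad (1 N per mm at the knob); 18 N is too much. Wound up, it is rigid.

How it is judged:
By the outcome, as a careful person would: the job done as asked, in the order asked, and still so for the second after the job is handed in, with the robot touching nothing.
It also fails if it takes over 72 s, if anything falls off the work surface, if the arm or the gripper's body presses on something with over 40 N, if the wrist force passes 120 N, or if a joint passes its speed limit or range.

ROBOT

A 6-joint arm with a two-finger parallel gripper is mounted at the origin on the work surface; the furniture and walls round the work are solid. World frame = base frame: x ahead of the robot, y to its left, z up, the work surface at z = 0. Lengths are in m, angles in rad, forces in N, time in s.
With the tool pointing down it reaches from about 0.35 to 0.975 m from the base axis. Payload 4.9 kg.
Tool frame: the origin (TCP) lies midway between the tips of the shut fingers; the grasp point (between the pads) lies 19 mm behind it; z points along the fingers, y is the line along which they close (so a half turn about z gives the same grasp; the last joint's range is limited). The gripper opens to 85 mm and grips with 20 to 120 N. Pads are 22 mm wide; open, the fingers measure 114 mm over their backs; the gripper's body (76 mm by 85 mm) begins 54 mm behind the grasp point. The pads swing forward as they close: fully open they stand 13 mm farther back than shut.
Start: joints at [1.012, 0.053, 1.613, -0, 1.476, -0.119], TCP at [0.266, 0.566, 0.231] pointing down, gripper open.
Joint ranges: [-3.01, 3.01], [-1.01, 2.22], [0.06, 2.58], [-1.02, 4.17], [0.09, 2.62], [-3.14, 3.14]. Speed limits (rad/s): [2.57, 2.57, 3.14, 3.14, 3.14, 3.14].

INTERFACE

Orientations are given as a unit quaternion [w, x, y, z].
In Python, from plant import state, grab_frame, camera_info, job_done, spot_in, masks_of, pinpoint gives the robot as it stands.
- The arm moves only by the shell command python3 -m handwheel 'ROWS' [OPENING]. ROWS is JSON, a list that holds one entry, the list of rows, each a list of 6 numbers: the shift along the world's x, y, z in m, then the turn, a rotation vector about the world's x, y, z in degrees. In form: [[[tx, ty, tz, ax, ay, az], ...]]. A call has 1 to 20 rows; each row shifts and turns the commanded pose from where the row before left it; what a row does not reach is not made up. A row lasts 1/12 s, in which the tool goes at most 41.7 mm and 7.16 degrees, less where a joint would pass 70% of its speed; a pose out of reach is approached as far as the arm can. A call is refused whole if a number of a shift passes 0.0417 or a number of a turn 7.16, either way. A call with a gripper value outside its range is refused whole. OPENING is the opening, from 0 (shut) to 1 (fully open), set as the call begins (- or left out, the last holds). The fingers move at their own pace and stop on an object; the grip force is fixed at half the most. Time passes only in rows, so rows that do not move let the fingers close. It gives the time, the measured TCP pose, the force, the opening and the grip force at its end, in the units of the state.
- state(): the state, without advancing time (a new reading comes with each control period).
- grab_frame(name): name is "side" or "top" or "wrist"; returns (picture, depth): 384x512x3 uint8, blue, green, red; 384x512 float32, m along the optical axis (not along the pixel's ray), 0 where there is no reading.
- camera_info(name): a dict with "fx", "fy", "cx", "cy" (pixels), "T" (4x4, takes a point from camera to world coordinates). Camera axes: x right, y up, looking along -z (the intrinsics and any distortion apply to the point x, -y, -z); pixel columns grow to the right and rows downward; lengths in m; the calibration is good to about 2 mm. A picture is of the moment at which its call begins: read the wrist's pose just before it. camera_info takes no time and is no camera call; for the wrist camera it gives the pose at the moment of the call.
- job_done(): hands the job in; it is judged then, once.
Trained networks look in the newest picture that a camera, given by its name, has taken for a name from the list of things; names that differ only in an ending like _2 or _b are one class to them, and where a whole thing is asked for, a point or a joint stands for the part that bears it (a point fixed in the world has none). Each returns a list of dicts, best first, with "conf" (0 to 1); they miss things now and then, are a little off and sometimes report something else, mostly with a low value. They report only what shows in the picture. A call takes as long as a camera call.
- spot_in(camera, thing): "box" ([left, top, width, height] in pixels, round what is visible of it).
- masks_of(camera, thing): "region" (384x512 bool, what is visible of it) and "box" ([left, top, width, height] in pixels, round what is visible of it).
- pinpoint(camera, thing): "position" ([column, row] in pixels: a listed point, or the origin of a listed thing).
The state is a dict: "time": time; "joint_pos": joint angles; "joint_vel": joint speeds; "joint_efforts": joint torques, N m; "tool_pos": TCP position; "tool_rot": TCP orientation; "contact_force": force on the tool from outside, world axes, zero at the start; "ft_torque": the same for the moment, N m; "gripper_width": opening from 0.0 (shut) to 1.0 (fully open); "grasp_force": force on a finger pad.
Only numpy, scipy, OpenCV 4.12 (cv2) and the standard library are available. Lean on these libraries where they do the work, as an engineer would, in place of code of your own. Each camera call takes 0.05 s, during which the arm holds its last target. There are 200 camera calls.

## Working session

There is one attempt and no reset: what is moved stays moved. The work goes in short steps, Python scripts to look and compute and a shell command to move; the robot and the scene stay as the last step left them, time stands still between calls to the robot, and variables do not carry over. Pictures are saved under pics/ and viewed, at most 10 in all, crops included, and the job is handed in when it is done.

```bash
ls; mkdir -p pics
cat > h.py <<'E'
import numpy as np, cv2
from plant import *
def ray(cam,px,info=None):
    i=info or camera_info(cam); T=np.array(i["T"])
    d=np.array([(px[0]-i["cx"])/i["fx"],-(px[1]-i["cy"])/i["fy"],-1.0])
    return T[:3,3],T[:3,:3]@d
def at_z(cam,px,z):
    o,d=ray(cam,px); return o+d*(z-o[2])/d[2]
def at_depth(cam,px,dep):
    o,d=ray(cam,px); u,v=int(round(px[0])),int(round(px[1]))
    return o+d*np.median(dep[v-1:v+2,u-1:u+2])
E
python3 - <<'E'
from h import *
np.set_printoptions(precision=4,suppress=True)
print({k:v for k,v in camera_info("top").items()})
Z=dict(unit_top=.074,crank_axis=.117,knob_center=.117,lift_top=None,lock_tip=None,crank_hub=.097,tape_measure=0,block_1=0)
for c in("top","side"):
    im,d=grab_frame(c); cv2.imwrite(f"pics/{c}0.png",im)
    for n,z in Z.items():
        for r in pinpoint(c,n)[:2]:
            p=r["position"]; print(c,n,round(r["conf"],2),np.round(p,1),"z:",at_z(c,p,z) if z is not None else "", "d:",at_depth(c,p,d))
s=state();print(s)
E
```

```text
pics
{'fx': 485.1046016324971, 'fy': 485.1046016324971, 'cx': 256.0856169751824, 'cy': 191.06508880186067, 'T': array([[-0.0228,  0.984 , -0.1764,  0.3615],
       [-0.9996, -0.0193,  0.0215,  0.0488],
       [ 0.0177,  0.1769,  0.9841,  1.0609],
       [ 0.    ,  0.    ,  0.    ,  1.    ]])}
top unit_top 0.91 [298.4 176.6] z: [ 0.5673 -0.0615  0.074 ] d: [ 0.5665 -0.0611  0.078 ]
top crank_axis 0.61 [293.8 204. ] z: [ 0.5034 -0.0455  0.117 ] d: [ 0.5066 -0.0477  0.0956]
top knob_center 0.5 [290.  183.3] z: [ 0.5451 -0.0395  0.117 ] d: [ 0.5412 -0.0376  0.1369]
top lift_top 0.84 [301.3 173.5] z:  d: [ 0.5713 -0.0665  0.0855]
top lock_tip 0.59 [324.6 133.3] z:  d: [ 0.6346 -0.1063  0.1576]
top crank_hub 0.81 [293.6 208.6] z: [ 0.4971 -0.0468  0.097 ] d: [ 0.4972 -0.0469  0.096 ]
top tape_measure 0.64 [152.  266.3] z: [0.3915 0.2536 0.    ] d: [0.3896 0.2409 0.0659]
top tape_measure 0.29 [291.1 186.1] z: [ 0.5614 -0.0527  0.    ] d: [ 0.5363 -0.0399  0.1335]
top block_1 0.64 [194.6 257. ] z: [0.4094 0.162  0.    ] d: [0.4077 0.1581 0.0367]
top block_1 0.39 [294.8 208.2] z: [ 0.5115 -0.
[... 522 characters left out ...]
01 -0.0447  0.0949]
side tape_measure 0.6 [190.1 186. ] z: [0.4063 0.2502 0.    ] d: [0.4035 0.2221 0.0204]
side block_1 0.73 [200.8 204.1] z: [0.4206 0.1628 0.    ] d: [0.4171 0.1338 0.0229]
{'time': 0.9, 'joint_pos': array([ 1.012 ,  0.0527,  1.6129, -0.    ,  1.476 , -0.119 ]), 'joint_vel': array([-0.0007, -0.0001,  0.0003,  0.0019, -0.001 ,  0.0001]), 'joint_efforts': array([ -0.0013, -39.3687, -37.0459,  -0.0003,   0.0005,  -0.    ]), 'tool_pos': array([0.2661, 0.5655, 0.2313]), 'tool_rot': array([0.    , 0.2181, 0.9759, 0.    ]), 'contact_force': array([-0.6484, -0.2309, -0.6423]), 'ft_torque': array([ 0.0073, -0.0077, -0.0655]), 'grasp_force': 0.0, 'gripper_width': 0.9992899835928064}
```

View pics/top0.png

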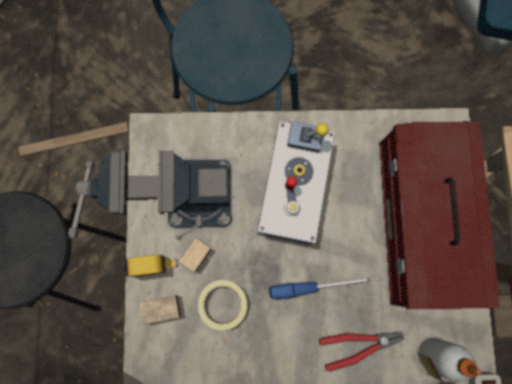

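View pics/side0.png

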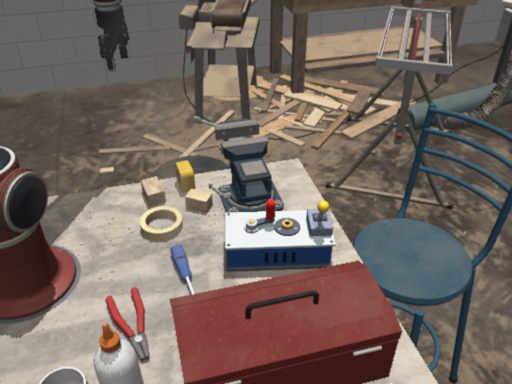

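The top view shows the unit at columns 259–336 and rows 121–244. The knob is at (291,183), the hub at (293,208) and the lever ball at (322,130). The tape and block are by the vice, around (150,265) and (195,256). Next I move above the unit to look from close by.

```bash
python3 -m handwheel '[[[0.0137,-0.0303,0.001,0,0,0.75],[0.0137,-0.0303,0.001,0,0,0.75],[0.0137,-0.0303,0.001,0,0,0.75],[0.0137,-0.0303,0.001,0,0,0.75],[0.0137,-0.0303,0.001,0,0,0.75],[0.0137,-0.0303,0.001,0,0,0.75],[0.0137,-0.0303,0.001,0,0,0.75],[0.0137,-0.0303,0.001,0,0,0.75],[0.0137,-0.0303,0.001,0,0,0.75],[0.0137,-0.0303,0.001,0,0,0.75],[0.0137,-0.0303,0.001,0,0,0.75],[0.0137,-0.0303,0.001,0,0,0.75],[0.0137,-0.0303,0.001,0,0,0.75],[0.0137,-0.0303,0.001,0,0,0.75],[0.0137,-0.0303,0.001,0,0,0.75],[0.0137,-0.0303,0.001,0,0,0.75],[0.0137,-0.0303,0.001,0,0,0.75],[0.0137,-0.0303,0.001,0,0,0.75],[0.0137,-0.0303,0.001,0,0,0.75],[0.0137,-0.0303,0.001,0,0,0.75]]]' 1
python3 - <<'E'
from h import *
np.set_printoptions(precision=4,suppress=True)
print(state()["tool_pos"],camera_info("wrist")["T"])
c="wrist"; im,d=grab_frame(c); cv2.imwrite("pics/w1.png",im)
Z=dict(unit_top=.074,crank_axis=.117,knob_center=.117,lift_top=None,lock_tip=None,crank_hub=.097)
for n,z in Z.items():
    for r in pinpoint(c,n)[:1]:
        p=r["position"]; print(n,round(r["conf"],2),np.round(p,1),"z:",at_z(c,p,z) if z is not None else "", "d:",at_depth(c,p,d))
# point cloud
i=camera_info(c);T=np.array(i["T"]);v,u=np.mgrid[:384,:512]
P=np.stack([(u-i["cx"])/i["fx"]*d,-(v-i["cy"])/i["fy"]*d,-d],-1)@T[:3,:3].T+T[:3,3]
np.save("P.npy",P); np.save("im.npy",im)
hsv=cv2.cvtColor(im,cv2.COLOR_BGR2HSV)
red=((hsv[...,0]<8)|(hsv[...,0]>172))&(hsv[...,1]>150)&(d>0)
for nm,m in(("redtop",red&(P[...,2]>.130)&(P[...,2]<.145)),("yellow",(abs(hsv[...,0].astype(int)-27)<6)&(hsv[...,1]>150)&(P[...,2]>.13))):
    q=P[m]; print(nm,len(q),q.mean(0) if len(q) else "",q.min(0) if len(q) else "",q.max(0) if len(q) else "")
pl=(abs(P[...,2]-.074)<.006)&(d>0)&(hsv[...,1]<60)&(hsv[...,2]>120)
q=P[pl]; r=cv2.minAreaRect((q[:,:2]*1000).astype(np.float32)); print("plate",len(q),r,np.median(q[:,2]))
E
```

```text
time: 2.57
tool_pos: [0.5405, -0.0422, 0.2515]
tool_rot: [0.0, 0.089, 0.996, 0.0]
contact_force: [-0.2, -0.0, -0.0]
gripper_width: 0.998
grasp_force: 0.0
[ 0.5405 -0.0422  0.2515] [[ 0.1756 -0.9339 -0.3115  0.4608]
 [ 0.9845  0.1665  0.0557 -0.0271]
 [-0.0001 -0.3164  0.9486  0.3927]
 [ 0.      0.      0.      1.    ]]
unit_top 0.82 [244.9 181.9] z: [ 0.561  -0.0647  0.074 ] d: [ 0.56   -0.0643  0.0772]
crank_axis 0.59 [247.7 136.8] z: [ 0.5039 -0.0465  0.117 ] d: [ 0.5074 -0.0481  0.0946]
knob_center 0.61 [261.  183.5] z: [ 0.5506 -0.0412  0.117 ] d: [ 0.5441 -0.0401  0.1369]
lift_top 0.75 [250.1 201.2] z:  d: [ 0.5788 -0.0576  0.0858]
lock_tip 0.77 [219.  294.8] z:  d: [ 0.6384 -0.0959  0.1594]
crank_hub 0.84 [253.3 134. ] z: [ 0.5046 -0.0393  0.097 ] d: [ 0.5049 -0.0394  0.0949]
redtop 256 [ 0.5465 -0.0372  0.1366] [ 0.5387 -0.0458  0.1326] [ 0.555  -0.0287  0.1382]
yellow 456 [ 0.6407 -0.0967  0.1579] [ 0.4601 -0.1104  0.1505] [ 0.6539 -0.0245  0.3925]
plate 17484 ((557.8078002929688, -110.8006591796875), (231.8302001953125, 258.4980773925781), 77.67213439941406) 0.07233145791654924
```

View pics/w1.png

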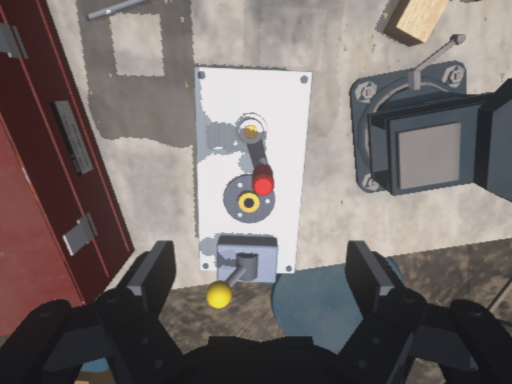

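The wrist view shows the plate corners near (196,67), (311,71), (297,272) and (201,272). The hub cap is at (250,131), the knob top at (262,184) and the lever ball at (219,294).

Run:
```python
from h import *
np.set_printoptions(precision=4,suppress=True)
P=np.load("P.npy");im=np.load("im.npy");hsv=cv2.cvtColor(im,cv2.COLOR_BGR2HSV)
pl=((abs(P[...,2]-.074)<.006)&(hsv[...,1]<60)).astype(np.uint8)
pl=cv2.morphologyEx(pl,cv2.MORPH_OPEN,np.ones((5,5)))
n,l,st,_=cv2.connectedComponentsWithStats(pl);k=l[100,225] or 1+st[1:,4].argmax()
q=P[l==k];print("plate rect",cv2.minAreaRect((q[:,:2]*1000).astype(np.float32)),st[k])
C=[at_z("wrist",p,.074)[:2] for p in((196,67),(311,71),(297,272),(201,272))]
C=np.array(C);print(C,C.mean(0),np.linalg.norm(np.diff(C,axis=0),axis=1))
Y=(C[0]+C[1]-C[2]-C[3]);Y/=np.linalg.norm(Y);print("y_u",Y)
m=(abs(hsv[...,0].astype(int)-23)<9)&(hsv[...,1]>90);m[:115]=0;m[150:]=0;m[:,:235]=0;m[:,270:]=0
q=P[m&(P[...,2]>.085)];print("hubcap",len(q),q.mean(0),np.median(q,0))
imt=cv2.imread("pics/top0.png")
Ct=np.array([at_z("top",p,.074)[:2] for p in((259,234),(318,244),(336,131),(280,122))]);print("top",Ct.mean(0),np.linalg.norm(np.diff(Ct,axis=0),axis=1))
cv2.imwrite("pics/w1c.png",cv2.resize(im[50:290,180:330],None,fx=2.5,fy=2.5,interpolation=cv2.INTER_CUBIC))
```

```text
plate rect ((560.6517944335938, -54.29826354980469), (120.21675109863281, 239.92784118652344), 77.67213439941406) [  194    67   118   206 17567]
[[ 0.4323 -0.0846]
 [ 0.4561  0.028 ]
 [ 0.6874 -0.0179]
 [ 0.6664 -0.1364]] [ 0.5606 -0.0527] [0.1151 0.2358 0.1203]
y_u [-0.9787  0.2054]
hubcap 119 [ 0.5019 -0.0418  0.0947] [ 0.502  -0.0418  0.0947]
top [ 0.5568 -0.0612] [0.1216 0.2428 0.1203]
```

View pics/w1c.png

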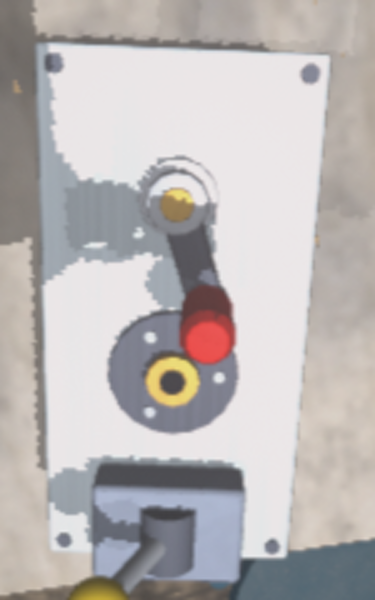

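The plate fit is 120.2 x 239.9 mm with its centre at (0.5607,-0.0543). That puts the crank axis at (0.502,-0.0415), which matches the hub cap. The knob is at (0.547,-0.037), at a radius of 45 mm. Now I descend and grip.

```bash
python3 -m handwheel '[[[0.0011,0.0009,-0.022,0,0,0],[0.0011,0.0009,-0.022,0,0,0],[0.0011,0.0009,-0.022,0,0,0],[0.0011,0.0009,-0.022,0,0,0],[0.0011,0.0008,-0.022,0,0,0],[0.001,0.0008,-0.022,0,0,0],[0,0,-0.0145,0,0,0],[0,0,0,0,0,0]]]' 1
python3 -m handwheel '[[[0,0,0,0,0,0],[0,0,0,0,0,0],[0,0,0,0,0,0],[0,0,0,0,0,0],[0,0,0,0,0,0],[0,0,0,0,0,0],[0,0,0,0,0,0],[0,0,0,0,0,0]]]' 0
python3 -m handwheel '[[[0,0,0,0,0,0],[0,0,0,0,0,0]]]'
```

```text
time: 3.58
tool_pos: [0.5435, -0.0334, 0.1007]
tool_rot: [-0.004, 0.088, 0.996, 0.0]
contact_force: [-0.7, 0.5, -0.2]
gripper_width: 1.004
grasp_force: 0.0
time: 4.25
tool_pos: [0.5474, -0.036, 0.1062]
tool_rot: [0.001, 0.089, 0.996, -0.001]
contact_force: [-0.9, -1.9, 5.0]
gripper_width: 0.234
grasp_force: 58.6
time: 4.42
tool_pos: [0.5474, -0.036, 0.1062]
tool_rot: [0.001, 0.089, 0.996, -0.001]
contact_force: [-0.6, -3.0, 6.8]
gripper_width: 0.235
grasp_force: 58.6
```

```bash
cat >> h.py <<'E'
def rows(a0,step,n,R=.045,start=None,c=(0,0)):
    """row shifts (m, cumulative rounding to .1 mm) turning the knob from a0 by n steps of step degrees"""
    a=np.radians(a0+step*np.arange(n+1));p=np.round(np.c_[c[0]+R*np.cos(a),c[1]+R*np.sin(a)],4)
    if start is not None:p[0]=np.round(start,4)
    return ",".join("[%g,%g,0,0,0,0]"%tuple(np.round(x,4)+0.) for x in np.diff(p,axis=0))
E
python3 -c "
from h import *
print(rows(7,8,12))"
```

```text
[-0.0012,0.0061,0,0,0,0],[-0.0021,0.006,0,0,0,0],[-0.0028,0.0056,0,0,0,0],[-0.0036,0.0051,0,0,0,0],[-0.0043,0.0046,0,0,0,0],[-0.0049,0.004,0,0,0,0],[-0.0054,0.0032,0,0,0,0],[-0.0057,0.0024,0,0,0,0],[-0.0061,0.0017,0,0,0,0],[-0.0062,0.0007,0,0,0,0],[-0.0063,-0.0001,0,0,0,0],[-0.0062,-0.001,0,0,0,0]
```

```bash
cat > g.py <<'E'
import sys;from h import *
C=np.array([.502,-.0415]) if len(sys.argv)<4 else np.array([float(sys.argv[2]),float(sys.argv[3])])
s=state();p=s["tool_pos"][:2]-C;r=np.hypot(*p);a=np.degrees(np.arctan2(p[1],p[0]))%360;u=p/r;t=np.array([-u[1],u[0]])
F=s["contact_force"];ft=F[:2]@t
print("t%.2f a=%.1f r=%.1fmm Ft=%.1f Fr=%.1f Fz=%.1f z=%.4f w=%.3f"%(s["time"],a,r*1e3,ft,F[:2]@u,F[2],s["tool_pos"][2],s["gripper_width"]))
lim=float(sys.argv[1]) if len(sys.argv)>1 else 5.5
sys.exit(ft<-lim)
E
h="python3 -m handwheel"
python3 g.py;
$h '[[[-0.0012,0.0061,0,0,0,0],[-0.0021,0.006,0,0,0,0],[-0.0028,0.0056,0,0,0,0],[0,0,0,0,0,0]]]' >/dev/null; python3 g.py
$h '[[[-0.0036,0.0051,0,0,0,0],[-0.0043,0.0046,0,0,0,0],[-0.0049,0.004,0,0,0,0],[0,0,0,0,0,0]]]' >/dev/null; python3 g.py
$h '[[[-0.0054,0.0032,0,0,0,0],[-0.0057,0.0024,0,0,0,0],[-0.0061,0.0017,0,0,0,0],[0,0,0,0,0,0]]]' >/dev/null;python3 g.py
$h '[[[-0.0062,0.0007,0,0,0,0],[0,0,0,0,0,0]]]' >/dev/null;python3 g.py
$h '[[[-0.0063,-0.0001,0,0,0,0],[0,0,0,0,0,0]]]' >/dev/null;python3 g.py
```

```text
t4.42 a=6.9 r=45.8mm Ft=-2.9 Fr=-0.9 Fz=6.8 z=0.1062 w=0.235
t4.75 a=31.5 r=44.4mm Ft=-0.6 Fr=-6.1 Fz=6.9 z=0.1059 w=0.234
t5.08 a=54.9 r=43.2mm Ft=0.5 Fr=-10.8 Fz=7.2 z=0.1058 w=0.233
t5.42 a=78.3 r=42.2mm Ft=0.7 Fr=-13.6 Fz=4.1 z=0.1060 w=0.232
t5.58 a=86.0 r=42.0mm Ft=1.0 Fr=-13.1 Fz=3.5 z=0.1060 w=0.234
t5.75 a=93.9 r=41.8mm Ft=0.6 Fr=-13.8 Fz=2.2 z=0.1061 w=0.229False
False
False
False
False
False
```

```bash
sed -i 's/sys.exit(ft<-lim)/sys.exit(int(ft<-lim))/; s/\[.502,-.0415\]/[.50335,-.0447]/' h.py g.py
python3 -c "
from h import *
print(rows(95,8,46,start=(-.00495,.047)).replace('],[','],\n['))"
```

```text
[-0.0051,-0.0032,0,0,0,0],
[-0.006,-0.0018,0,0,0,0],
[-0.0057,-0.0026,0,0,0,0],
[-0.0053,-0.0035,0,0,0,0],
[-0.0047,-0.0041,0,0,0,0],
[-0.0041,-0.0047,0,0,0,0],
[-0.0035,-0.0053,0,0,0,0],
[-0.0026,-0.0057,0,0,0,0],
[-0.0018,-0.006,0,0,0,0],
[-0.001,-0.0062,0,0,0,0],
[-0.0001,-0.0063,0,0,0,0],
[0.0007,-0.0062,0,0,0,0],
[0.0017,-0.0061,0,0,0,0],
[0.0024,-0.0057,0,0,0,0],
[0.0032,-0.0054,0,0,0,0],
[0.004,-0.0049,0,0,0,0],
[0.0046,-0.0043,0,0,0,0],
[0.0051,-0.0036,0,0,0,0],
[0.0056,-0.0028,0,0,0,0],
[0.006,-0.0021,0,0,0,0],
[0.0061,-0.0012,0,0,0,0],
[0.0063,-0.0003,0,0,0,0],
[0.0062,0.0006,0,0,0,0],
[0.0062,0.0014,0,0,0,0],
[0.0058,0.0022,0,0,0,0],
[0.0055,0.0031,0,0,0,0],
[0.005,0.0037,0,0,0,0],
[0.0045,0.0045,0,0,0,0],
[0.0037,0.005,0,0,0,0],
[0.0031,0.0055,0,0,0,0],
[0.0022,0.0058,0,0,0,0],
[0.0014,0.0062,0,0,0,0],
[0.0006,0.0062,0,0,0,0],
[-0.0003,0.0063,0,0,0,0],
[-0.0012,0.0061,0,0,0,0],
[-0.0021,0.006,0,0,0,0],
[-0.0028,0.0056,0,0,0,0],
[-0.0036,0.0051,0,0,0,0],
[-0.0043,0.0046,0,0,0,0],
[-0.0049,0.004,0,0,0,0],
[-0.0054,0.0032,0,0,0,0],
[-0.0057,0.0024,0,0,0,0],
[-0.0061,0.0017,0,0,0,0],
[-0.0062,0.0007,0,0,0,0],
[-0.0063,-0.0001,0,0,0,0],
[-0.0062,-0.001,0,0,0,0]
```

```bash
python3 -m handwheel '[[[-0.0051,-0.0032,0,0,0,0],[0,0,0,0,0,0]]]' >/dev/null; python3 g.py || exit
python3 -m handwheel '[[[-0.006,-0.0018,0,0,0,0],[0,0,0,0,0,0]]]' >/dev/null; python3 g.py || exit
python3 -m handwheel '[[[-0.0057,-0.0026,0,0,0,0],[0,0,0,0,0,0]]]' >/dev/null; python3 g.py || exit
python3 -m handwheel '[[[-0.0053,-0.0035,0,0,0,0],[0,0,0,0,0,0]]]' >/dev/null; python3 g.py || exit
python3 -m handwheel '[[[-0.0047,-0.0041,0,0,0,0],[0,0,0,0,0,0]]]' >/dev/null; python3 g.py || exit
python3 -m handwheel '[[[-0.0041,-0.0047,0,0,0,0],[0,0,0,0,0,0]]]' >/dev/null; python3 g.py || exit
python3 -m handwheel '[[[-0.0035,-0.0053,0,0,0,0],[0,0,0,0,0,0]]]' >/dev/null; python3 g.py || exit
python3 -m handwheel '[[[-0.0026,-0.0057,0,0,0,0],[0,0,0,0,0,0]]]' >/dev/null; python3 g.py || exit
```

```text
t5.92 a=101.7 r=44.8mm Ft=-0.7 Fr=-6.2 Fz=4.3 z=0.1063 w=0.237
t6.08 a=109.5 r=44.9mm Ft=0.6 Fr=-5.0 Fz=3.2 z=0.1063 w=0.237
t6.25 a=117.1 r=44.9mm Ft=-0.8 Fr=-5.9 Fz=3.3 z=0.1064 w=0.235
t6.42 a=125.2 r=45.0mm Ft=0.4 Fr=-5.1 Fz=4.9 z=0.1063 w=0.235
t6.58 a=132.4 r=45.1mm Ft=-4.9 Fr=-4.6 Fz=4.0 z=0.1063 w=0.234
t6.75 a=138.7 r=45.1mm Ft=-8.9 Fr=-4.1 Fz=3.7 z=0.1064 w=0.231
```

```bash
python3 -m handwheel '[[[0,0,0,0,0,0],[0,0,0,0,0,0]]]' >/dev/null; python3 g.py 30
python3 -m handwheel '[[[0.001,0.0012,0,0,0,0],[0,0,0,0,0,0]]]' >/dev/null; python3 g.py 30
python3 -m handwheel '[[[0.001,0.0012,0,0,0,0],[0,0,0,0,0,0]]]' >/dev/null; python3 g.py 30
python3 -m handwheel '[[[0.001,0.0012,0,0,0,0],[0,0,0,0,0,0]]]' >/dev/null; python3 g.py 30
python3 -m handwheel '[[[0.0011,0.0011,0,0,0,0],[0,0,0,0,0,0]]]' >/dev/null; python3 g.py 30
python3 -m handwheel '[[[0.0011,0.0011,0,0,0,0],[0,0,0,0,0,0]]]' >/dev/null; python3 g.py 30
python3 -m handwheel '[[[0.0012,0.0011,0,0,0,0],[0,0,0,0,0,0]]]' >/dev/null; python3 g.py 30
python3 -m handwheel '[[[0.0012,0.001,0,0,0,0],[0,0,0,0,0,0]]]' >/dev/null; python3 g.py 30
python3 -m handwheel '[[[0.0012,0.001,0,0,0,0],[0,0,0,0,0,0]]]' >/dev/null; python3 g.py 30
```

```text
t6.92 a=138.1 r=45.1mm Ft=-8.9 Fr=-4.5 Fz=4.0 z=0.1064 w=0.237
t7.08 a=136.4 r=45.1mm Ft=-7.8 Fr=-3.9 Fz=3.7 z=0.1063 w=0.236
t7.25 a=134.8 r=45.1mm Ft=-5.2 Fr=-4.3 Fz=3.7 z=0.1063 w=0.234
t7.42 a=133.2 r=45.1mm Ft=-4.4 Fr=-4.3 Fz=5.2 z=0.1063 w=0.234
t7.58 a=131.7 r=45.1mm Ft=-4.5 Fr=-4.8 Fz=4.8 z=0.1062 w=0.230
t7.75 a=130.3 r=45.2mm Ft=-3.0 Fr=-5.2 Fz=4.3 z=0.1062 w=0.231
t7.92 a=129.4 r=45.2mm Ft=0.4 Fr=-4.9 Fz=6.5 z=0.1061 w=0.235
t8.08 a=127.7 r=45.1mm Ft=1.7 Fr=-5.2 Fz=7.4 z=0.1061 w=0.234
t8.25 a=125.8 r=45.1mm Ft=1.9 Fr=-5.4 Fz=7.7 z=0.1061 w=0.230
```

The stop was felt at a crank angle of about 129.7°, where the force knee is, with a peak of about 9 N at the knob. Next I wind up by half turns.

```bash
python3 -c "
from h import *
print(rows(127,-12,15,start=(-.02714,.03598)))
print(rows(127-180,-12,15))"
```

```text
[0.0081,0.0048,0,0,0,0],[0.0089,0.003,0,0,0,0],[0.0093,0.0012,0,0,0,0],[0.0094,-0.0008,0,0,0,0],[0.009,-0.0028,0,0,0,0],[0.0082,-0.0045,0,0,0,0],[0.0071,-0.0062,0,0,0,0],[0.0057,-0.0075,0,0,0,0],[0.0039,-0.0085,0,0,0,0],[0.0022,-0.0092,0,0,0,0],[0.0001,-0.0094,0,0,0,0],[-0.0018,-0.0093,0,0,0,0],[-0.0036,-0.0086,0,0,0,0],[-0.0054,-0.0077,0,0,0,0],[-0.0069,-0.0064,0,0,0,0]
[-0.0081,-0.0049,0,0,0,0],[-0.0089,-0.003,0,0,0,0],[-0.0093,-0.0012,0,0,0,0],[-0.0094,0.0008,0,0,0,0],[-0.009,0.0028,0,0,0,0],[-0.0082,0.0045,0,0,0,0],[-0.0071,0.0062,0,0,0,0],[-0.0057,0.0075,0,0,0,0],[-0.0039,0.0085,0,0,0,0],[-0.0022,0.0092,0,0,0,0],[-0.0001,0.0094,0,0,0,0],[0.0018,0.0093,0,0,0,0],[0.0036,0.0086,0,0,0,0],[0.0054,0.0077,0,0,0,0],[0.0069,0.0064,0,0,0,0]
```

```bash
python3 -m handwheel '[[[0.0081,0.0048,0,0,0,0],[0.0089,0.003,0,0,0,0],[0.0093,0.0012,0,0,0,0],[0.0094,-0.0008,0,0,0,0],[0.009,-0.0028,0,0,0,0]]]' >/dev/null; python3 g.py 30
python3 -m handwheel '[[[0.0082,-0.0045,0,0,0,0],[0.0071,-0.0062,0,0,0,0],[0.0057,-0.0075,0,0,0,0],[0.0039,-0.0085,0,0,0,0],[0.0022,-0.0092,0,0,0,0]]]' >/dev/null; python3 g.py 30
python3 -m handwheel '[[[0.0001,-0.0094,0,0,0,0],[-0.0018,-0.0093,0,0,0,0],[-0.0036,-0.0086,0,0,0,0],[-0.0054,-0.0077,0,0,0,0],[-0.0069,-0.0064,0,0,0,0]]]' >/dev/null; python3 g.py 30
python3 -m handwheel '[[[-0.0081,-0.0049,0,0,0,0],[-0.0089,-0.003,0,0,0,0],[-0.0093,-0.0012,0,0,0,0],[-0.0094,0.0008,0,0,0,0],[-0.009,0.0028,0,0,0,0]]]' >/dev/null; python3 g.py 30
```

```text
t8.67 a=68.1 r=45.0mm Ft=2.2 Fr=-9.2 Fz=10.9 z=0.1057 w=0.233
t9.08 a=10.3 r=45.1mm Ft=2.5 Fr=-1.9 Fz=9.5 z=0.1059 w=0.235
t9.50 a=309.9 r=45.2mm Ft=3.1 Fr=5.1 Fz=4.6 z=0.1066 w=0.230
t9.92 a=247.7 r=45.5mm Ft=3.4 Fr=6.8 Fz=7.9 z=0.1066 w=0.232
```

```bash
python3 -m handwheel '[[[-0.0082,0.0045,0,0,0,0],[-0.0071,0.0062,0,0,0,0],[-0.0057,0.0075,0,0,0,0],[-0.0039,0.0085,0,0,0,0],[-0.0022,0.0092,0,0,0,0],[-0.0001,0.0094,0,0,0,0],[0.0018,0.0093,0,0,0,0],[0.0036,0.0086,0,0,0,0],[0.0054,0.0077,0,0,0,0],[0.0069,0.0064,0,0,0,0]]]' >/dev/null; python3 g.py 30
echo turn2
python3 -m handwheel '[[[0.0081,0.0049,0,0,0,0],[0.0089,0.003,0,0,0,0],[0.0093,0.0012,0,0,0,0],[0.0094,-0.0008,0,0,0,0],[0.009,-0.0028,0,0,0,0],[0.0082,-0.0045,0,0,0,0],[0.0071,-0.0062,0,0,0,0],[0.0057,-0.0075,0,0,0,0],[0.0039,-0.0085,0,0,0,0],[0.0022,-0.0092,0,0,0,0],[0.0001,-0.0094,0,0,0,0],[-0.0018,-0.0093,0,0,0,0],[-0.0036,-0.0086,0,0,0,0],[-0.0054,-0.0077,0,0,0,0],[-0.0069,-0.0064,0,0,0,0]]]' >/dev/null; python3 g.py 30
python3 -m handwheel '[[[-0.0081,-0.0049,0,0,0,0],[-0.0089,-0.003,0,0,0,0],[-0.0093,-0.0012,0,0,0,0],[-0.0094,0.0008,0,0,0,0],[-0.009,0.0028,0,0,0,0],[-0.0082,0.0045,0,0,0,0],[-0.0071,0.0062,0,0,0,0],[-0.0057,0.0075,0,0,0,0],[-0.0039,0.0085,0,0,0,0],[-0.0022,0.0092,0,0,0,0],[-0.0001,0.0094,0,0,0,0],[0.0018,0.0093,0,0,0,0],[0.0036,0.0086,0,0,0,0],[0.0054,0.0077,0,0,0,0],[0.0069,0.0064,0,0,0,0]]]' >/dev/null; python3 g.py 30
```

```text
t10.75 a=125.6 r=45.3mm Ft=2.8 Fr=-7.9 Fz=4.7 z=0.1061 w=0.235
turn2
t12.00 a=309.9 r=45.2mm Ft=3.9 Fr=5.1 Fz=5.4 z=0.1066 w=0.233
t13.25 a=125.6 r=45.3mm Ft=2.9 Fr=-8.4 Fz=4.5 z=0.1061 w=0.235
```

```bash
python3 -m handwheel '[[[0.0081,0.0049,0,0,0,0],[0.0089,0.003,0,0,0,0],[0.0093,0.0012,0,0,0,0],[0.0094,-0.0008,0,0,0,0],[0.009,-0.0028,0,0,0,0],[0.0082,-0.0045,0,0,0,0],[0.0071,-0.0062,0,0,0,0],[0.0057,-0.0075,0,0,0,0],[0.0039,-0.0085,0,0,0,0],[0.0022,-0.0092,0,0,0,0],[0.0001,-0.0094,0,0,0,0],[-0.0018,-0.0093,0,0,0,0],[-0.0036,-0.0086,0,0,0,0],[-0.0054,-0.0077,0,0,0,0],[-0.0069,-0.0064,0,0,0,0]]]' >/dev/null; python3 g.py 30
python3 -m handwheel '[[[-0.0081,-0.0049,0,0,0,0],[-0.0089,-0.003,0,0,0,0],[-0.0093,-0.0012,0,0,0,0],[-0.0094,0.0008,0,0,0,0],[-0.009,0.0028,0,0,0,0],[-0.0082,0.0045,0,0,0,0],[-0.0071,0.0062,0,0,0,0],[-0.0057,0.0075,0,0,0,0],[-0.0039,0.0085,0,0,0,0],[-0.0022,0.0092,0,0,0,0],[-0.0001,0.0094,0,0,0,0],[0.0018,0.0093,0,0,0,0],[0.0036,0.0086,0,0,0,0],[0.0044,0.0044,0,0,0,0],[0,0,0,0,0,0],[0,0,0,0,0,0],[0,0,0,0,0,0]]]' >/dev/null; python3 g.py 30
```

```text
t14.50 a=309.9 r=45.2mm Ft=4.5 Fr=5.6 Fz=5.5 z=0.1066 w=0.234
t15.92 a=140.2 r=45.0mm Ft=-1.0 Fr=0.9 Fz=9.7 z=0.1062 w=0.234
```

```bash
python3 -m handwheel '[[[0.003,0.0037,0,0,0,0],[0.0022,0.0037,0,0,0,0],[0,0,0,0,0,0],[0,0,0,0,0,0]]]' >/dev/null; python3 g.py 30; python3 -m handwheel '[[[0,0,0,0,0,0],[0,0,0,0,0,0]]]' >/dev/null; python3 g.py 30
```

```text
t16.25 a=129.7 r=45.1mm Ft=1.1 Fr=-4.3 Fz=5.4 z=0.1062 w=0.236
t16.42 a=129.7 r=45.1mm Ft=0.3 Fr=-5.1 Fz=7.2 z=0.1062 w=0.233
```

```bash
python3 -m handwheel '[[[0,0,0,0,0,0],[0,0,0,0,0,0],[0,0,0,0,0,0],[0,0,0,0,0,0],[0,0,0,0,0,0],[0,0,0,0,0,0]]]' 1
python3 -m handwheel '[[[0,0,0.015,0,0,0],[0,0,0.02,0,0,0],[0,0,0.02,0,0,0],[0,0,0.02,0,0,0],[0,0,0.02,0,0,0],[0,0,0.02,0,0,0],[0,0,0.02,0,0,0],[0,0,0.015,0,0,0],[0,0,0,0,0,0]]]'
python3 - <<'E'
from h import *
np.set_printoptions(precision=4,suppress=True)
c="wrist"; im,d=grab_frame(c); cv2.imwrite("pics/w2.png",im)
i=camera_info(c);T=np.array(i["T"]);v,u=np.mgrid[:384,:512]
P=np.stack([(u-i["cx"])/i["fx"]*d,-(v-i["cy"])/i["fy"]*d,-d],-1)@T[:3,:3].T+T[:3,3]
hsv=cv2.cvtColor(im,cv2.COLOR_BGR2HSV)
red=((hsv[...,0]<8)|(hsv[...,0]>172))&(hsv[...,1]>150)&(d>0)
q=P[red&(P[...,2]>.136)&(P[...,2]<.142)&(P[...,0]>.4)&(P[...,1]>-.12)];print("knob",len(q),q.mean(0))
m=(abs(hsv[...,0].astype(int)-27)<6)&(hsv[...,1]>150)&(P[...,2]>.13)&(P[...,2]<.18)&(P[...,0]>.58)
q=P[m];print("ball",len(q),q.mean(0),q.min(0),q.max(0)) if len(q) else print("noball")
for n in("lock_tip","knob_center","crank_hub"):
    for r in pinpoint(c,n)[:1]: print(n,r,at_depth(c,r["position"],d))
E
```

```text
time: 16.92
tool_pos: [0.4726, -0.0092, 0.1042]
tool_rot: [-0.001, 0.089, 0.996, 0.0]
contact_force: [-0.8, 0.5, -0.5]
gripper_width: 1.001
grasp_force: 0.0
time: 17.67
tool_pos: [0.4748, -0.0096, 0.2588]
tool_rot: [0.003, 0.089, 0.996, -0.0]
contact_force: [-0.2, 0.0, 0.8]
gripper_width: 1.001
grasp_force: 0.0
knob 9 [ 0.4751 -0.0082  0.1362]
ball 191 [ 0.6358 -0.1019  0.1526] [ 0.6319 -0.1137  0.1456] [ 0.6441 -0.092   0.1579]
lock_tip {'position': [202.6, 341.4], 'conf': 0.6} [ 0.6349 -0.0988  0.1522]
knob_center {'position': [256.7, 170.2], 'conf': 0.9} [ 0.4657 -0.0104  0.1318]
crank_hub {'position': [233.9, 196.2], 'conf': 0.64} [ 0.5017 -0.0429  0.0888]
```

View pics/w2.png

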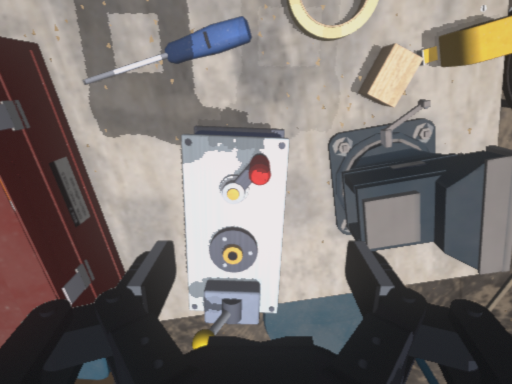

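```bash
python3 - <<'E'
from h import *
P=np.load("P.npy");x,y,z=P[...,0],P[...,1],P[...,2]
for a in(.50,.55,.60,.65,.70):
  print(a,[(b,round(float(z[(abs(x-a)<.025)&(abs(y-b)<.01)&(z<.24)].max(initial=0)),3)) for b in(-.12,-.14,-.16,-.18,-.2,-.22,-.24,-.26)])
E
python3 -m handwheel '[[[0.0134,-0.0112,0,0,0,0],[0.0134,-0.0112,0,0,0,0],[0.0134,-0.0112,0,0,0,0],[0.0134,-0.0112,0,0,0,0],[0.0134,-0.0112,0,0,0,0],[0.0134,-0.0112,0,0,0,0],[0.0134,-0.0112,0,0,0,0],[0.0134,-0.0112,0,0,0,0],[0.0134,-0.0112,0,0,0,0],[0.0134,-0.0112,0,0,0,0],[0.0134,-0.0112,0,0,0,0],[0.0134,-0.0112,0,0,0,0],[0,0,0,0,0,0],[0,0,0,0,0,0]]]' 0
```

```text
0.5 [(-0.12, 0.001), (-0.14, 0.001), (-0.16, 0.0), (-0.18, 0.001), (-0.2, 0.001), (-0.22, 0.0), (-0.24, 0.132), (-0.26, 0.141)]
0.55 [(-0.12, 0.074), (-0.14, 0.0), (-0.16, 0.0), (-0.18, 0.0), (-0.2, 0.001), (-0.22, 0.0), (-0.24, 0.131), (-0.26, 0.141)]
0.6 [(-0.12, 0.074), (-0.14, 0.0), (-0.16, 0.001), (-0.18, 0.0), (-0.2, 0.0), (-0.22, 0.0), (-0.24, 0.131), (-0.26, 0.141)]
0.65 [(-0.12, 0.153), (-0.14, 0.075), (-0.16, 0.0), (-0.18, 0.0), (-0.2, 0.0), (-0.22, 0.0), (-0.24, 0.131), (-0.26, 0.14)]
0.7 [(-0.12, 0.0), (-0.14, 0.0), (-0.16, 0.0), (-0.18, 0.001), (-0.2, 0.0), (-0.22, 0.0), (-0.24, 0.0), (-0.26, 0.0)]
time: 19.03
tool_pos: [0.6334, -0.1438, 0.2525]
tool_rot: [-0.002, 0.089, 0.996, 0.001]
contact_force: [-0.6, 0.3, 0.1]
gripper_width: -0.002
grasp_force: 0.0
```

```bash
python3 -m handwheel '[[[0,0,-0.019,0,0,0],[0,0,-0.019,0,0,0],[0,0,-0.019,0,0,0],[0,0,-0.019,0,0,0],[0,0,-0.019,0,0,0],[0,0,-0.018,0,0,0],[0,0,0,0,0,0],[0,0,0,0,0,0]]]'
python3 - <<'E'
from h import *
np.set_printoptions(precision=4,suppress=True)
im,d=grab_frame("side"); cv2.imwrite("pics/s2.png",cv2.resize(im[150:280,220:400],None,fx=4,fy=4,interpolation=cv2.INTER_CUBIC))
s=state();p=s["tool_pos"]-np.array([.6506,-.0739,.096]);print("s,along y_u",p[:2]@[.2135,.977],p[:2]@[-.977,.2135],s["tool_pos"])
for r in pinpoint("side","lock_tip")[:1]:
  b=at_depth("side",r["position"],d);p=b-np.array([.6506,-.0739,.096]);print(r,b,p[:2]@[.2135,.977],p[:2]@[-.977,.2135])
E
```

```text
time: 19.7
tool_pos: [0.6323, -0.1427, 0.14]
tool_rot: [-0.002, 0.089, 0.996, 0.001]
contact_force: [-0.0, -0.3, 0.3]
gripper_width: 0.002
grasp_force: 0.0
s,along y_u -0.07139218213812809 0.0018842341505230973 [ 0.6335 -0.1432  0.1419]
```

View pics/s2.png

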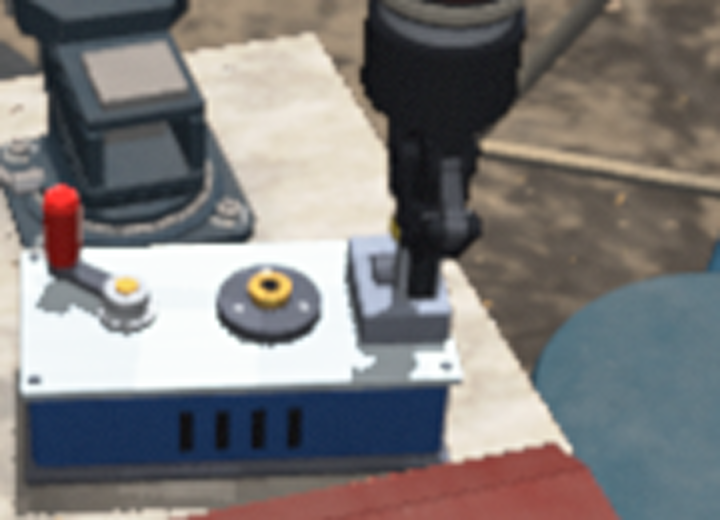

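The crop shows the closed fingers standing beside the lever on its -x side. The ball is mostly hidden behind them, with a little yellow showing at (395,228). The crank knob is where I left it. I push along +x_u.

```bash
cat > q.py <<'E'
from h import *
import sys
s=state();p=s["tool_pos"]-np.array([.6506,-.0739,.096]);F=s["contact_force"];X=np.array([.2135,.977]);f=F[:2]@X
print("t%.2f s=%.1f y=%.1f z=%.4f Fx=%.1f Fy=%.1f Fz=%.1f"%(s["time"],1e3*p[:2]@X,1e3*p[:2]@[-.977,.2135],s["tool_pos"][2],f,F[:2]@[-.977,.2135],F[2]))
sys.exit(int(f<-6))
E
python3 -m handwheel '[[[-0.0005,0.005,0,0,0,0],[0.0005,0.005,0,0,0,0],[0.0011,0.0049,0,0,0,0],[0.0011,0.0049,0,0,0,0],[0.0011,0.0049,0,0,0,0]]]'>/dev/null; python3 q.py||exit
python3 -m handwheel '[[[0.0011,0.0049,0,0,0,0],[0.0011,0.0049,0,0,0,0]]]'>/dev/null; python3 q.py||exit
python3 -m handwheel '[[[0.0011,0.0049,0,0,0,0],[0.0011,0.0049,0,0,0,0]]]'>/dev/null; python3 q.py||exit
python3 -m handwheel '[[[0.0011,0.0049,0,0,0,0],[0.0011,0.0049,0,0,0,0]]]'>/dev/null; python3 q.py||exit
python3 -m handwheel '[[[0.0011,0.0049,0,0,0,0],[0.0011,0.0049,0,0,0,0]]]'>/dev/null; python3 q.py||exit
```

```text
t20.22 s=-47.5 y=2.2 z=0.1439 Fx=-2.6 Fy=0.6 Fz=3.1
t20.38 s=-36.4 y=3.0 z=0.1423 Fx=-1.7 Fy=-0.1 Fz=1.1
t20.55 s=-26.2 y=3.5 z=0.1414 Fx=-1.1 Fy=0.2 Fz=1.2
t20.72 s=-16.1 y=3.5 z=0.1413 Fx=-1.4 Fy=-0.1 Fz=0.8
t20.88 s=-6.3 y=3.5 z=0.1411 Fx=-2.2 Fy=-0.2 Fz=-1.2
```

```bash
python3 -m handwheel '[[[0.0006,0.0029,0,0,0,0],[0,0,0,0,0,0]]]'>/dev/null; python3 q.py||exit
python3 -m handwheel '[[[0.0006,0.0029,0,0,0,0],[0,0,0,0,0,0]]]'>/dev/null; python3 q.py||exit
python3 -m handwheel '[[[0.0004,0.002,0,0,0,0],[0,0,0,0,0,0]]]'>/dev/null; python3 q.py||exit
python3 -m handwheel '[[[0.0004,0.002,0,0,0,0],[0,0,0,0,0,0]]]'>/dev/null; python3 q.py||exit
python3 -m handwheel '[[[0.0004,0.002,0,0,0,0],[0,0,0,0,0,0]]]'>/dev/null; python3 q.py||exit
python3 -m handwheel '[[[0.0004,0.002,0,0,0,0],[0,0,0,0,0,0]]]'>/dev/null; python3 q.py||exit
python3 -m handwheel '[[[0.0004,0.002,0,0,0,0],[0,0,0,0,0,0]]]'>/dev/null; python3 q.py||exit
python3 -m handwheel '[[[0.0004,0.002,0,0,0,0],[0,0,0,0,0,0]]]'>/dev/null; python3 q.py||exit
```

```text
t21.05 s=-2.9 y=3.4 z=0.1415 Fx=-0.0 Fy=0.4 Fz=0.2
t21.22 s=-1.0 y=3.2 z=0.1417 Fx=-1.5 Fy=0.6 Fz=-0.3
t21.38 s=-0.5 y=3.3 z=0.1417 Fx=-6.7 Fy=-0.1 Fz=-0.5
```

```bash
python3 -m handwheel '[[[0.0003,0.0015,0,0,0,0],[0,0,0,0,0,0],[0,0,0,0,0,0]]]'>/dev/null; python3 q.py
python3 -m handwheel '[[[-0.001,-0.0049,0,0,0,0],[-0.0011,-0.0049,0,0,0,0],[-0.0021,-0.0098,0,0,0,0],[-0.0042,-0.0195,0,0,0,0],[0,0,0.02,0,0,0],[0,0,0.03,0,0,0],[0,0,0.03,0,0,0],[0,0,0.03,0,0,0],[-0.03,0,0.01,0,0,0],[-0.035,0,0,0,0,0],[-0.035,0,0,0,0,0],[-0.035,0,0,0,0,0],[-0.03,0,0,0,0,0],[-0.015,0,0,0,0,0],[0,0,0,0,0,0],[0,0,0,0,0,0]]]'
python3 - <<'E'
from h import *
np.set_printoptions(precision=4,suppress=True)
V=[]
for c in("wrist","top","side"):
    im,d=grab_frame(c); V.append(im)
    if c!="side": im
    for n in("lock_tip","knob_center","crank_hub","tape_measure","block_1"):
        for r in pinpoint(c,n)[:1]:
            b=at_depth(c,r["position"],d);p=b[:2]-np.array([.6506,-.0739]);print(c,n,round(r["conf"],2),np.round(r["position"],1),b,"s=%.1f"%(1e3*p@[.2135,.977]) if n=="lock_tip" else "")
cv2.imwrite("pics/end.png",np.hstack([V[0],cv2.resize(V[2][150:280,220:400],(532,384))])[:, :1044]) 
cv2.imwrite("pics/end.png",cv2.resize(cv2.imread("pics/end.png"),(800,294),interpolation=cv2.INTER_AREA))
E
```

```text
t21.63 s=-0.3 y=3.3 z=0.1417 Fx=-10.3 Fy=0.4 Fz=-0.3
time: 22.97
tool_pos: [0.4596, -0.1099, 0.2624]
tool_rot: [0.001, 0.089, 0.996, -0.0]
contact_force: [-0.0, -0.8, 0.7]
gripper_width: -0.002
grasp_force: 0.0
wrist knob_center 0.59 [359.2 172.8] [ 0.4744 -0.017   0.1351] 
wrist crank_hub 0.61 [325.4 194.6] [ 0.5071 -0.0438  0.0946] 
wrist block_1 0.91 [459.5  75.7] [0.4116 0.137  0.0327] 
top lock_tip 0.53 [297.7 124.7] [ 0.6523 -0.0546  0.1593] s=19.3
top knob_center 0.67 [275.6 220.5] [ 0.4691 -0.0074  0.1371] 
top crank_hub 0.62 [293.2 207.8] [ 0.4987 -0.0461  0.0968] 
top tape_measure 0.59 [152.4 264.2] [0.3938 0.2401 0.0659] 
top block_1 0.98 [192.  255.1] [0.4117 0.1634 0.038 ] 
side lock_tip 0.44 [317.4 194. ] [ 0.6512 -0.0584  0.1487] s=15.2
side knob_center 0.75 [236.  204.7] [ 0.4759 -0.0197  0.1259] 
side crank_hub 0.8 [251.7 218.9] [ 0.5059 -0.0413  0.0957] 
side block_1 0.93 [197.7 202.8] [0.4101 0.1388 0.0247]
```

View pics/end.png

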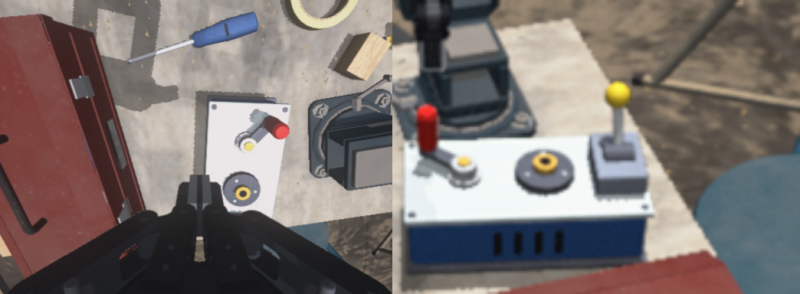

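The side view shows the lever leaning over to +x, with the ball near (617,95). The crank and the bystanders are in place. The lever met a rigid stop, about 10 N with only 0.2 mm of motion. The arm is clear of everything, so I hand in.

```bash
python3 -c "
from plant import *
print(job_done())"
```

```text
the job is handed in; nothing more can be done
None
```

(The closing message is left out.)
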